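# Lock out the isolator and pull the hidden plug-in card for inspection

## Robot

A 6-joint arm with a two-finger parallel gripper is mounted at the origin on the work surface. World frame = base frame: x ahead of the robot, y to its left, z up, the work surface at z = 0. Lengths are in mm, angles in rad, forces in N, time in s.
With the tool pointing down it reaches from about 275 to 825 mm from the base axis. Payload 5.2 kg.
Tool frame: the origin (TCP) lies at the very end of the fingers, on their centre line; the grasp point (between the pads) lies 19 mm behind it; z points along the fingers, y is the line along which they close (so a half turn about z gives the same grasp; the last joint's range is limited). The gripper opens to 93 mm and grips with 3 to 60 N. Pads are 15 mm wide; open, the fingers measure 128 mm over their backs; the gripper's body (75 mm by 188 mm) begins 65 mm behind the grasp point.
Start: joints at [0.934, 0.259, 1.535, -0, 1.348, -0.203], TCP at [231.157, 499.071, 218.653] pointing down, gripper open.
Joint ranges: [-3.14, 3.14], [-0.91, 2.08], [0.19, 2.58], [-1.22, 4.36], [0.22, 2.71], [-3.12, 3.12]. Speed limits (rad/s): [2.57, 2.57, 3.14, 3.14, 3.14, 3.14].

## Interface

Orientations are given as [roll, pitch, yaw] about the fixed x, y, z axes, in that order (R = Rz(yaw) Ry(pitch) Rx(roll)).
In Python, from bench import robot gives the robot as it stands. The module is installed in compiled form; this text tells all that it offers. Calls block until the motion is done:
- robot.move_ptp(position, orientation): joint-space move of the TCP to a pose.
- robot.move_linear(position, ori=None, speed=150, f_stop=None): straight line of the TCP; ori=None keeps the orientation; speed is the mean speed in mm/s. With f_stop (N) it stops when the force on the tool has changed by that much, and returns True; else False.
- robot.move_j(angles): joint-space move.
- robot.move_gripper(opening): opening from 0.0 (shut) to 1.0 (fully open); the grip force is fixed at half the most; returns when the fingers have stopped.
- robot.sleep(seconds).
- robot.inverse_kinematics(position, orientation): joint angles nearest the present ones, or None.
- robot.get_image(name): name is "scene" or "side" or "wrist"; returns a dict with "img" (480x640x3 uint8, blue, green, red), "fovy" (degrees; the focal length in pixels is half the picture's height over the tangent of half this angle, whatever the lens; pixels are square), "cx", "cy" (the principal point, pixels), "eye" and "orientation" of the camera in the world. Camera axes: x right, y down, z forward; pixel columns grow to the right and rows downward; lengths in mm; the calibration is good to about 2 mm. The wrist camera is an equidistant fisheye: a pixel r from the principal point sees the ray r / f radians off the axis. A picture is of the moment at which its call begins. There is no depth.
A pose or a line that the arm cannot do raises robot.MotionError and nothing moves.
- robot.hand_in(): hands the job in; it is judged then, once.
Readings, each from a call of its own:
- robot.current_t(): time.
- robot.current_qpos(): joint angles.
- robot.current_joint_vel(): joint speeds.
- robot.current_joint_efforts(): joint torques, N m.
- robot.current_tcp_pos(): TCP position.
- robot.current_eef_rot(): TCP orientation.
- robot.current_contact_force(): force on the tool from outside, world axes, zero at the start.
- robot.current_ft_torque(): the same for the moment, N m.
- robot.current_gripper_width(): opening from 0.0 (shut) to 1.0 (fully open).
- robot.current_finger_force(): force on a finger pad.
Only numpy, scipy, OpenCV 4.12 (cv2) and the standard library are available. Lean on these libraries where they do the work, as an engineer would, in place of code of your own. Each camera call takes 0.05 s, during which the arm holds its last target. There are 200 camera calls.

## Task

Make the bench supply safe first: swing the red lockout hasp on the yellow isolator fully down over its staple. Then lift the blue cover flap on the supply past upright so that it stays open, draw the hidden plug-in card straight up out of its guides by the orange tab, and finish holding the card still and upright in the gripper over the middle of the round blue inspection pad, with 10 to 15 cm of air beneath it. Do not put the card down or let it go, leave the hasp closed and the flap open, and do not disturb the other things on the bench.

Things in the scene. Friction and masses are not known exactly. Their poses are not given: they have to be found in the camera images.
- hasp (a joint): red lockout hasp on the yellow isolator: 0 = lying flat over the staple (closed, its stop), about 1.57 = standing upright; range 0 to 1.7 rad. Stiff hinge (0.05 N m of friction): it stays wherever it is left and must be pushed all the way down, about 1 N near its end
- hasp_hinge (a point): hinge of the red hasp, on top of the fixed yellow isolator box, 66 mm above the bench. Axes are those of the box: the hinge line is y; the closed hasp runs from here along -x. At joint value a the strap's end lies 98 cos(a) mm along -x and 98 sin(a) mm above the hinge. The strap is 98 mm long, 30 mm wide, 4 mm thick, slotted from 64 to 86 mm from the hinge
- hasp_end (a point): middle of the free end of the red hasp, on its outer (upper when closed) face
- flap (a joint): blue cover flap on top of the bench supply: 0 = shut, flat; 1.57 = upright; 2.0 = its open stop. Stiff hinge (0.14 N m of friction): it stays wherever it is left, about 2 N at the knob
- flap_hinge (a point): hinge of the blue flap, on the fixed bench supply, 120 mm above the bench. Axes are those of the supply: hinge line along x; the shut flap (6 mm thick, 147 mm long, 190 mm wide in x) runs from here along -y; opening lifts its free edge up and over towards +y. The card stands 80 mm along -y from here
- flap_grip (a point): grip point of the black knob on the flap: 125 mm from the hinge along the flap and 22 mm above its underside. The knob is 12 mm wide along the hinge line (pinch it this way and it can turn between the fingers), 18 mm across that, and stands 30 mm above the 6 mm sheet. Axes: those of the supply when shut, turning with the flap
- card_mid (a point): centre of the plug-in card hidden under the flap, 49 mm above its lower edge; z up. Green board 8 mm thick (x), 80 mm wide (y), 70 mm tall; on top an orange pull tab 12 mm thick (x), 30 mm wide (y), 28 mm tall, its centre 35 mm above this point
- card: the same card, 98 mm tall in all, about 90 g; origin in the middle of its lower edge. It stands on the well's floor, tab top 10 mm below the rim, its two side edges in open-topped guides 50 mm deep with 1.5 mm of play: draw it straight up by 55 mm or more to free it
- unit: fixed bench supply with the blue flap, 260 (x) x 240 (y) x 120 mm tall, origin under its centre on the bench. Under the flap is a well open at the top, x from -80 to 80 and y from -55 to 60 mm, floor 12 mm above the bench, where the card stands at the centre
- isolator: fixed yellow isolator box, 110 (x) x 80 (y) x 60 mm tall, origin under its centre on the bench; hasp hinge at x = +45 mm. A thin steel staple on it, 71 to 81 mm from the hinge, rises to 75 mm above the bench, through the slot of the closed hasp; a red rocker switch lies under the strap at the middle
- pad_top (a point): middle of the top of the round blue inspection pad with a white ring, 110 mm across, 4 mm thick, fixed to the bench
- meter1: orange handheld multimeter, 150 x 75 x 40 mm, lying flat; bystander
- meter2: second orange multimeter, 150 x 75 x 40 mm; bystander
- driver: screwdriver 170 mm long lying on the bench; bystander
- spool: small metal solder spool, 48 mm across, 40 mm tall; bystander
- flux: amber bottle 48 mm across, 100 mm tall; bystander
- tray: grey parts tray 90 x 120 x 30 mm; bystander
- cup: dark steel cup 68 mm across, 80 mm tall; bystander
Not all that is in view belongs to the job. Of the things shaped like the isolator, the yellow one is meant.

How it is judged:
By the outcome, as a careful person would: the job done as asked, in the order asked, and still so for the second after the job is handed in, while the arm keeps its last pose, push and grip.
It also fails if it takes over 72 s, if anything falls off the work surface, if the arm or the gripper's body presses on something with over 40 N, if the wrist force passes 120 N, or if a joint passes its speed limit or range.

## Working session

There is one attempt and no reset: what is moved stays moved. The work goes in short steps, each a Python script; the robot and the scene stay as the last script left them, time stands still between calls to the robot, and variables do not carry over. Pictures are saved under pics/ and viewed, at most 10 in all, crops included, and the job is handed in when it is done.

```bash
mkdir -p pics; python3 - <<'E'
from bench import robot
import cv2,numpy as np
for n in["scene","side","wrist"]:
    d=robot.get_image(n);cv2.imwrite(f"pics/{n}0.png",d["img"])
    print(n,d["fovy"],d["cx"],d["cy"],np.round(d["eye"],1),np.round(d["orientation"],4))
print(robot.current_t(),robot.current_eef_rot())
E
```

```text
scene 49.28118013288916 318.39416964645324 238.307127601419 [1457.8 -596.8 1073.6] [-2.2808  0.0065  1.047 ]
side 51.95984341072422 321.3724566309846 232.53419969155414 [ -87.2 -937.9  929.8] [-2.2309 -0.0176 -0.5838]
wrist 65.70646984690485 318.67602402500063 238.75442236881105 [166.3 528.8 384.2] [2.8793e+00 8.0000e-04 1.1371e+00]
0.15 [-3.14020215e+00 -2.91091291e-04  2.70780383e+00]
```

View pics/scene0.png

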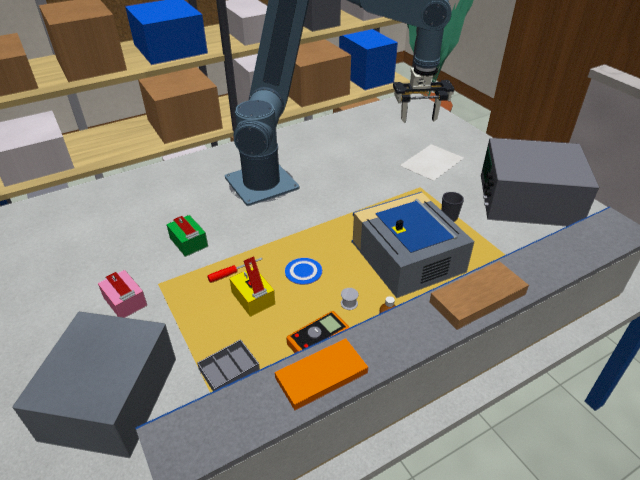

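View pics/side0.png

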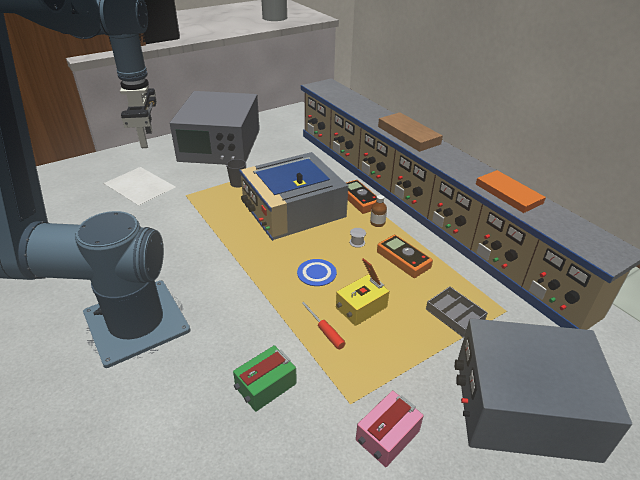

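Candidates for the isolator are yellow at scene (253,290), green at (187,235) and pink at (122,292). By the description I choose yellow, and its red hasp stands about upright. The supply with the blue flap is at (412,240), and the knob is at (399,227). The pad is at (303,271). Next I'll check these in a close composite crop.

```bash
python3 - <<'E'
import cv2,numpy as np
S=cv2.imread("pics/scene0.png");D=cv2.imread("pics/side0.png")
def c(I,x,y,w,h):return cv2.resize(I[y:y+h,x:x+w],(400,300),interpolation=cv2.INTER_CUBIC)
a=np.hstack([c(S,210,250,100,75),c(D,315,250,100,75)])
b=np.hstack([c(S,346,190,133,100),c(D,230,145,133,100)])
cv2.imwrite("pics/comp.png",np.vstack([a,b]))
E
```

```text
(no output)
```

View pics/comp.png

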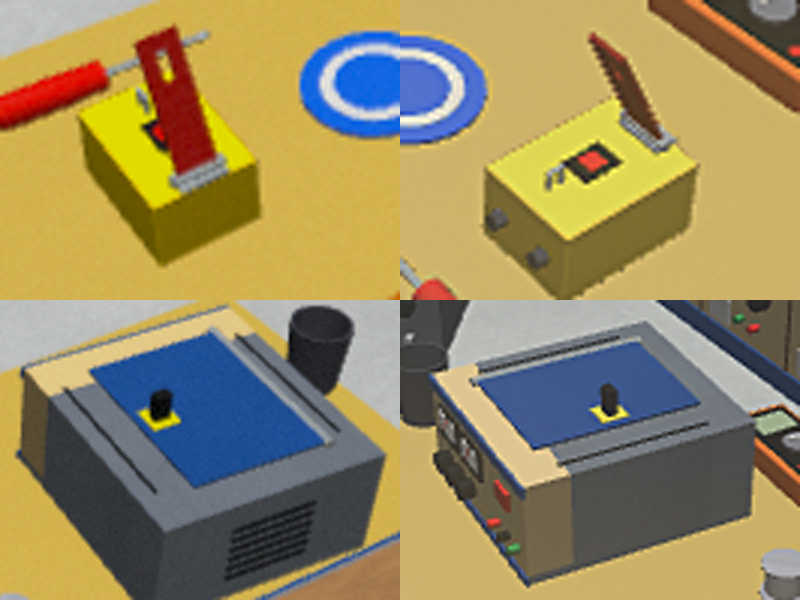

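Top row: the yellow box has its hinge on the +x edge, scene (249,301)-(274,290), and the strap stands upright, leaning slightly. Bottom row: the flap hinge rod is on the +y edge, with the knob at scene (400,222) and side (300,177). I'll fit the poses next.

```bash
cat > h.py <<'E'
import numpy as np,cv2
from scipy.spatial.transform import Rotation as R
from scipy.optimize import least_squares
CAM={"scene":(49.28118013288916,318.394,238.307,[1457.8,-596.8,1073.6],[-2.2808,0.0065,1.047]),
"side":(51.95984341072422,321.372,232.534,[-87.2,-937.9,929.8],[-2.2309,-0.0176,-0.5838])}
def proj(n,P):
    f,cx,cy,e,o=CAM[n];P=np.atleast_2d(P)
    q=(P-np.array(e))@R.from_euler("xyz",o).as_matrix();F=240/np.tan(np.radians(f/2))
    return np.c_[cx+F*q[:,0]/q[:,2],cy+F*q[:,1]/q[:,2]]
def tri(ps,po,z=None):
    f=lambda p:np.concatenate([(proj(n,p)[0]-u) for n,u in zip(("scene","side"),(ps,po))])
    return least_squares(f,[450,-50,80]),f
def w(pose,l):
    x,y,a=pose;l=np.atleast_2d(l).astype(float);c,s=np.cos(a),np.sin(a)
    return np.c_[x+c*l[:,0]-s*l[:,1],y+s*l[:,0]+c*l[:,1],l[:,2]]
E
python3 - <<'E'
from h import *
def fit(obs,x0):
    f=lambda p:np.concatenate([(proj(n,w(p,l))[0]-u) for n,l,u in obs])
    r=least_squares(f,x0,loss="soft_l1");print(np.round(r.x,3));print(np.round(r.fun.reshape(-1,2) if r.fun.size==2*len(obs) else r.fun,1).tolist());return r.x
s=lambda x,y:(210+x/4,250+y/4);d=lambda x,y:(315+(x-400)/4,250+y/4)
iso=fit([("scene",(55,40,60),s(258,160)),("scene",(55,-40,60),s(155,206)),("scene",(-55,-40,60),s(80,115)),("scene",(55,-40,0),s(165,264)),("scene",(55,40,0),s(260,215)),
("side",(55,40,60),d(610,100)),("side",(55,-40,60),d(698,165)),("side",(-55,-40,60),d(567,240)),("side",(-55,40,60),d(485,168)),("side",(55,-40,0),d(692,232)),("side",(-55,-40,0),d(570,300))],[500,-150,0])
k=400/133
s2=lambda x,y:(346+x/k,190+(y-300)/3);d2=lambda x,y:(230+(x-400)/k,145+(y-300)/3)
un=fit([("scene",(130,-120,120),s2(163,527)),("scene",(130,120,120),s2(385,457)),("scene",(-130,-120,120),s2(25,365)),("scene",(-95,-67,126),s2(90,370)),("scene",(95,-67,126),s2(197,487)),
("side",(-130,120,120),d2(432,375)),("side",(-130,-120,120),d2(527,490)),("side",(130,-120,120),d2(755,425)),("side",(130,120,120),d2(648,322)),("side",(130,-120,0),d2(748,515)),("side",(-130,-120,0),d2(527,585)),("side",(-95,-67,126),d2(532,447)),("side",(95,-67,126),d2(700,403))],[500,100,0])
for nm,z,p in(("knobtop",None,(s2(162,393),d2(608,386))),("strap end",None,(s(155,32),d(592,36)))):
    r,_=tri(*p);P=r.x;print(nm,P.round(1),r.fun.round(1))
    for q,n in((iso,"iso"),(un,"unit")):
        c,s_=np.cos(q[2]),np.sin(q[2]);v=P[:2]-q[:2];print("  in",n,round(c*v[0]+s_*v[1],1),round(-s_*v[0]+c*v[1],1))
def pad(n,x,y):
    I=cv2.imread(f"pics/{n}0.png").astype(int);m=((I[...,0]>I[...,2]+60)).astype(np.uint8)
    N,L,st,ce=cv2.connectedComponentsWithStats(m);  l=L[y,x];cs=cv2.findContours((L==l).astype(np.uint8),0,1)[0];(c,_,_)=cv2.fitEllipse(max(cs,key=len));print(n,c,st[l]);return c
a=pad("scene",288,271);b=pad("side",301,270)
r,_=tri(a,b);print("pad",r.x,r.fun)
from bench import robot
def rr(x):return np.round(x,2)
print(proj("scene",robot.current_tcp_pos()),proj("side",robot.current_tcp_pos()))
E
```

```text
[ 501.635 -263.856 -119.273]
[[-0.4, -1.4], [-0.6, 0.4], [-2.3, -0.9], [-1.0, 1.0], [0.4, 0.0], [0.3, -2.5], [0.4, -1.9], [1.1, -0.5], [-0.2, -0.9], [-0.5, -2.0], [-1.2, 1.3]]
[ 5.83044e+02  2.10394e+02 -8.90000e-02]
[[-0.4, 1.2], [0.1, -1.1], [-0.9, 0.3], [-0.9, -1.1], [-1.5, -1.0], [-0.2, -1.4], [-1.6, -1.5], [0.5, -1.8], [-0.1, -1.2], [0.9, -0.1], [0.3, -0.5], [0.3, -1.0], [0.5, -1.5]]
knobtop [578.9 167.7 153.5] [ 0.  -0.1  0.   0.1]
  in iso 123.2 420.7
  in unit -0.3 -42.9
strap end [ 501.7 -256.9  154.5] [ 1.  -1.4  1.   1.2]
  in iso 0.8 6.9
  in unit -39.6 -472.7
scene (303.0238342285156, 270.489501953125) [285 258  37  26 376]
side (316.45123291015625, 271.9314880371094) [297 259  40  27 390]
pad [476.01089615 -89.97753365   0.50860574] [-0.02550216  0.03744516 -0.02635868 -0.03404835]
[[418.6316416  119.82451006]] [[146.30619925 139.07950358]]
```

```bash
cat >> h.py <<'E'
ISO=(501.6,-263.9,0.108);UNIT=[583.0,210.4,-0.089];PAD=(476,-90)
E
python3 - <<'E'
from h import *
from bench import robot
def pt(a,r=55,c=5):
    u=-r*np.cos(a)+c*np.sin(a)+7.5; z=66+r*np.sin(a)+c*np.cos(a)
    return w(ISO,(45+u,0,z))[0].tolist()
o=[np.pi,0,ISO[2]]
p=pt(1.5)
robot.move_gripper(0.0)
robot.move_ptp([p[0],p[1],230],o)
robot.move_linear(p,o)
for a in np.linspace(1.3,.2,7):
    s=robot.move_linear(pt(a),o,speed=80,f_stop=20);print(round(a,2),s,np.round(robot.current_contact_force(),1))
p=pt(0,c=-6);s=robot.move_linear(p,o,speed=25,f_stop=8)
print(s,robot.current_tcp_pos(),np.round(robot.current_contact_force(),1),robot.current_t())
q=robot.current_tcp_pos();robot.move_linear([q[0],q[1],230],o,speed=200)
for n in("scene","side"):cv2.imwrite(f"pics/{n}1.png",robot.get_image(n)["img"])
S=cv2.imread("pics/scene1.png");D=cv2.imread("pics/side1.png")
c=lambda I,x,y,w,h:cv2.resize(I[y:y+h,x:x+w],(400,300),interpolation=cv2.INTER_CUBIC)
cv2.imwrite("pics/comp1.png",np.hstack([c(S,210,250,100,75),c(D,315,250,100,75)]))
E
```

```text
1.3 False [ 0.5 -0.4  0.4]
1.12 False [ 0.5  0.2 -0.8]
0.93 False [ 0.2  0.3 -1. ]
0.75 False [ 0.1 -0.2  0.3]
0.57 False [ 0.5  0.  -0.4]
0.38 False [-0.5 -1.1  0.8]
0.2 False [-0.6  0.4  0. ]
True [ 500.06380565 -264.2700138    68.17279788] [-1.7  0.2  8.2] 7.9167
```

View pics/comp1.png

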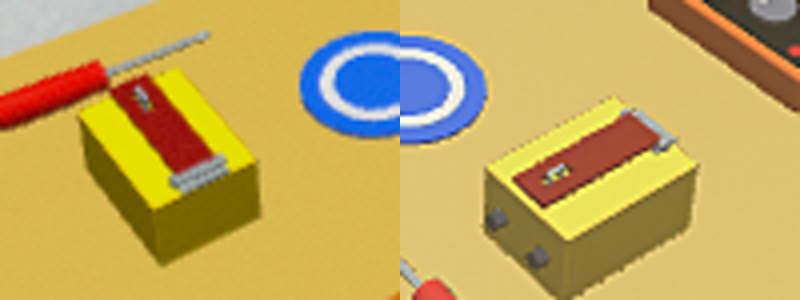

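The hasp lies flat with the staple through its slot, at crop (140,95) and (555,175). Next I'll move over the knob and check it with the wrist camera.

```bash
cat >> h.py <<'E'
def wproj(d,P):
    P=np.atleast_2d(P);q=(P-np.array(d["eye"]))@R.from_euler("xyz",d["orientation"]).as_matrix()
    F=240/np.tan(np.radians(d["fovy"]/2));rho=np.hypot(q[:,0],q[:,1]);th=np.arctan2(rho,q[:,2])
    return np.c_[d["cx"]+F*th*q[:,0]/rho,d["cy"]+F*th*q[:,1]/rho]
def uori(t=0):  # tool: y along unit x, tilted by t towards unit +y
    M=R.from_euler("xyz",[np.pi,0,UNIT[2]+np.pi/2]);a=np.array([np.cos(UNIT[2]),np.sin(UNIT[2]),0])
    return (R.from_rotvec(-t*a)*M).as_euler("xyz").tolist()
E
python3 - <<'E'
from h import *
from bench import robot
import pickle
p=w(UNIT,(0,-45,230))[0].tolist()
robot.move_ptp(p,uori());robot.move_gripper(0.5)
d=robot.get_image("wrist");pickle.dump(d,open("w2.pkl","wb"));cv2.imwrite("pics/w2.png",d["img"])
pts=w(UNIT,[(0,-45,156),(0,-45,126),(-95,-67,126),(95,-67,126),(-130,-120,120),(130,-120,120),(130,120,120),(-130,120,120)])
print(wproj(d,pts).round(0).tolist(),robot.current_t())
# reach check of the arc
for a in(1,1.5,2.0):
    for k in(0,.15,.25,.4):
        l=(0,80-125*np.cos(a)+28*np.sin(a),120+125*np.sin(a)+28*np.cos(a));o=uori(k*a)
        z=R.from_euler("xyz",o).as_matrix()[:,2];P=w(UNIT,l)[0]+19*z
        j=robot.inverse_kinematics(P.tolist(),o);print(a,k,None if j is None else np.round(j,2))
E
```

```text
[[318.0, 249.0], [318.0, 238.0], [199.0, 264.0], [437.0, 264.0], [171.0, 318.0], [466.0, 318.0], [483.0, 34.0], [153.0, 34.0]] 11.5333
1 0 [0.22 0.41 1.31 0.   1.42 0.31]
1 0.15 [ 0.3   0.46  1.24 -0.14  1.5   0.4 ]
1 0.25 [ 0.35  0.5   1.2  -0.23  1.55  0.45]
1 0.4 [ 0.41  0.56  1.13 -0.35  1.64  0.51]
1.5 0 [0.31 0.47 1.21 0.   1.47 0.4 ]
1.5 0.15 [ 0.42  0.56  1.08 -0.2   1.61  0.51]
1.5 0.25 [ 0.48  0.63  1.   -0.32  1.72  0.55]
1.5 0.4 [ 0.55  0.74  0.88 -0.49  1.87  0.58]
2.0 0 [0.39 0.54 1.14 0.   1.45 0.48]
2.0 0.15 [ 0.51  0.68  0.94 -0.25  1.69  0.6 ]
2.0 0.25 [ 0.58  0.79  0.8  -0.4   1.85  0.62]
2.0 0.4 [ 0.66  0.97  0.6  -0.65  2.08  0.57]
```

View pics/w2.png

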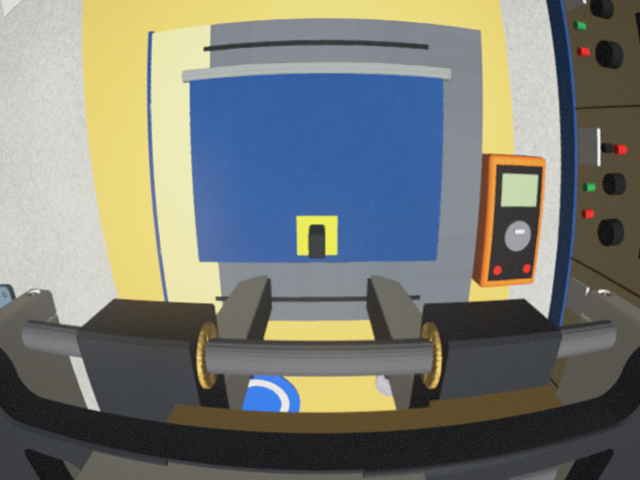

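Wrist view: the knob is centred at (317,250) between the fingers, the flap's free corners are at (199,262) and (437,261), and the rod is at row 73. The pose is right to about 2 mm in y. I'll shift it slightly, then grip and lift along the arc.

```bash
echo 'UNIT=[582.7,211.9,-0.089]' >> h.py
python3 - <<'E'
from h import *
from bench import robot
def pose(a,k=.25,h=28):
    o=uori(k*a);z=R.from_euler("xyz",o).as_matrix()[:,2]
    return (w(UNIT,(0,80-125*np.cos(a)+h*np.sin(a),120+125*np.sin(a)+h*np.cos(a)))[0]+19*z).tolist(),o
p,o=pose(0)
print(robot.move_linear([p[0],p[1],p[2]+.5],o,speed=80,f_stop=8),robot.current_tcp_pos())
robot.move_gripper(0.0);print("w",robot.current_gripper_width()*93,robot.current_finger_force(),np.round(robot.current_contact_force(),1))
for a in np.linspace(.1,1.95,19):
    p,o=pose(a)
    s=robot.move_linear(p,o,speed=60,f_stop=30)
    print(round(a,2),s,np.round(robot.current_contact_force(),1),round(robot.current_gripper_width()*93,1))
    if s or robot.current_gripper_width()*93<8:break
cv2.imwrite("pics/side3.png",robot.get_image("side")["img"][60:300,120:440]);print(robot.current_t())
E
```

```text
False [579.13882265 167.1306778  130.1417666 ]
w 11.71775540108357 29.99371826648712 [-5.8  1.   3.1]
0.1 False [-5.4 -1.3  0. ] 11.8
0.2 False [-7.2 -1.6  0.4] 11.6
0.31 False [-6.5 -1.9  0.1] 11.9
0.41 False [-6.9 -0.9  0. ] 11.5
0.51 False [-8.5 -0.2 -0.1] 12.0
0.61 False [-7.4 -0.3 -0.4] 12.0
0.72 False [-7.  -1.2 -0.1] 11.5
0.82 False [-7.5 -0.  -0.9] 11.9
0.92 False [-7.8  0.1 -0.7] 11.6
1.02 False [-7.4 -0.4 -0.9] 11.9
1.13 False [-7.6 -0.1 -0.9] 12.3
1.23 False [-8.  -0.1 -0.7] 11.9
1.33 False [-8.4 -0.4 -1.9] 11.5
1.44 False [-8.8  0.3 -0.7] 11.4
1.54 False [-8.8  0.1 -0.7] 11.7
1.64 False [-9.6  0.4 -0.2] 11.7
1.74 False [-9.   0.6 -0.2] 11.7
1.85 False [-9.   0.5  0.5] 11.8
1.95 False [-9.6  0.3  0.6] 11.8
20.5167
```

View pics/side3.png

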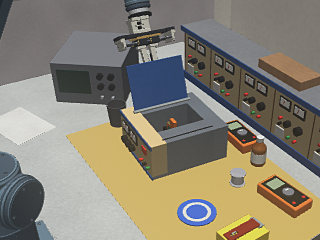

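The flap is open past upright, with the gripper at (140,45) still holding it, and the orange tab shows in the well at (172,121). I'll release, back off and look straight down at the card.

```bash
echo 'UNIT=[581.7,212,-0.089]' >> h.py
python3 - <<'E'
from h import *
from bench import robot
import pickle
robot.move_gripper(0.4)
q=np.array(robot.current_tcp_pos());z=R.from_euler("xyz",robot.current_eef_rot()).as_matrix()[:,2]
print(robot.move_linear((q-100*z).tolist(),speed=200,f_stop=20))
robot.move_ptp(w(UNIT,(0,0,290))[0].tolist(),uori())
d=robot.get_image("wrist");pickle.dump(d,open("w4.pkl","wb"))
I=d["img"].copy();cv2.imwrite("pics/w4.png",I)
print("tab top corners",wproj(d,w(UNIT,[(-6,-15,110),(6,-15,110),(6,15,110),(-6,15,110)])).round(1).tolist())
print("well rim",wproj(d,w(UNIT,[(-80,-55,120),(80,-55,120),(80,60,120),(-80,60,120)])).round(1).tolist())
h=cv2.cvtColor(I,cv2.COLOR_BGR2HSV);m=cv2.inRange(h,(5,150,120),(20,255,255))
N,L,st,ce=cv2.connectedComponentsWithStats(m);print([(s.tolist(),c.round(1).tolist()) for s,c in zip(st,ce) if 60<s[4]<1e5]);print(robot.current_t())
E
```

```text
False
tab top corners [[312.2, 232.2], [324.7, 232.2], [324.8, 201.3], [312.0, 201.3]]
well rim [[236.9, 274.4], [400.1, 274.3], [406.0, 155.3], [230.8, 155.5]]
[([315, 172, 8, 27, 147], [318.1, 186.0]), ([457, 188, 61, 115, 1807], [480.8, 238.5]), ([312, 200, 14, 33, 387], [318.6, 216.0]), ([315, 235, 9, 14, 84], [319.4, 242.9])]
22.675
```

View pics/w4.png

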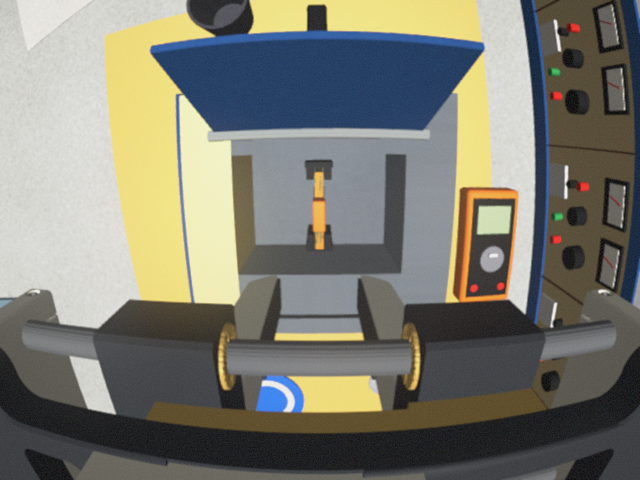

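The tab centre is at (318.6,216) against a predicted (318.4,216.8), so the grasp is well aligned. I'll descend, grip and draw the card straight up.

```bash
python3 - <<'E'
from h import *
from bench import robot
p=w(UNIT,(0,0,80))[0].tolist();o=uori()
print(robot.move_linear([p[0],p[1],130],o,f_stop=10),robot.move_linear(p,o,speed=60,f_stop=10),robot.current_tcp_pos())
robot.move_gripper(0.0);print("w",robot.current_gripper_width()*93,np.round(robot.current_contact_force(),1))
for z in(90,110,135,160,230):
    s=robot.move_linear([p[0],p[1],z],o,speed=50 if z<200 else 100,f_stop=20);print(z,s,np.round(robot.current_contact_force(),1),round(robot.current_gripper_width()*93,1))
    if s:break
d=robot.get_image("side");cv2.imwrite("pics/side5.png",cv2.resize(d["img"][80:240,180:380],None,fx=3,fy=3));print(robot.current_t(),robot.current_ft_torque())
E
```

```text
False False [582.05516209 212.07428339  80.35652275]
w 11.733007501194754 [0.2 0.2 1. ]
90 False [-1.1 -0.1 -0.9] 11.8
110 False [ 0.1  0.1 -1. ] 11.6
135 False [-0.3  0.9 -0.9] 11.9
160 False [-1.3 -0.1 -1.6] 11.6
230 False [ 0.2 -0.1 -1.6] 12.0
28.5 [-0.06127783  0.02299561  0.03205023]
```

View pics/side5.png

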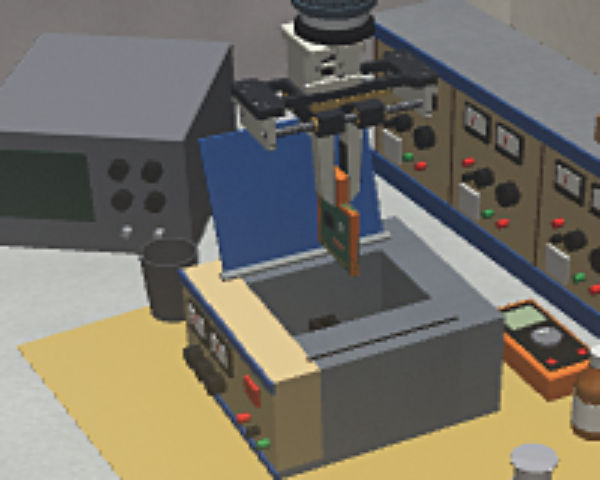

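The card is out and upright in the gripper at crop (340,235), and the flap is still open. Next I'll carry it to the pad.

```bash
python3 - <<'E'
from h import *
from bench import robot
o=uori()
robot.move_linear([PAD[0],PAD[1],230],o,speed=100,f_stop=20)
robot.move_linear([PAD[0],PAD[1],196],o,speed=50)
robot.sleep(.5)
print(robot.current_tcp_pos(),robot.current_eef_rot(),robot.current_gripper_width()*93,np.round(robot.current_contact_force(),1),robot.current_t())
a=robot.get_image("scene")["img"];b=robot.get_image("side")["img"]
for n,c in(("scene",[(476,-90,128)]),("side",[(476,-90,128)])):print(n,proj(n,c).round(0).tolist())
f=lambda I,x,y:cv2.resize(I[y:y+240,x:x+200],(400,480))
cv2.imwrite("pics/fin.png",np.hstack([f(a,200,130),f(b,220,120)]))
E
```

```text
[476.01212403 -90.01691315 196.05959443] [3.14150749e+00 2.89119630e-05 1.48176452e+00] 12.080941878089368 [-0.2  0.3 -0.4] 33.1833
scene [[302.0, 238.0]]
side [[317.0, 236.0]]
```

View pics/fin.png

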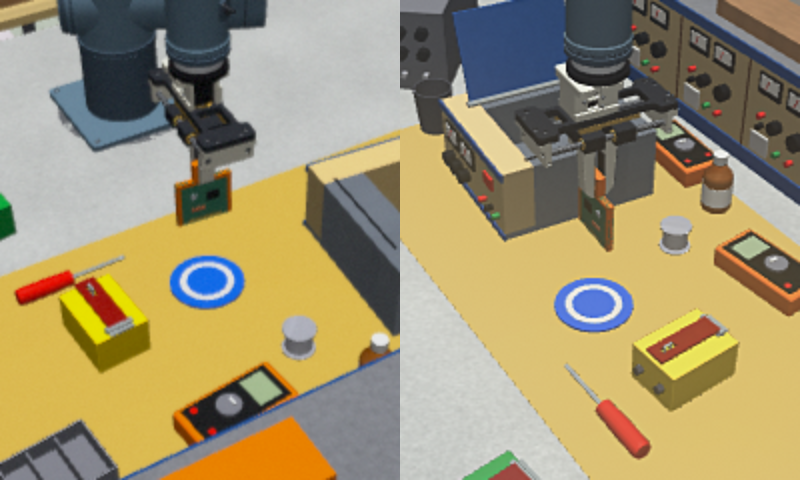

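The card hangs upright over the pad. Its lower edge is at scene (302,238), matching the prediction for z=128, which leaves about 124 mm of air. The hasp is closed, the flap open and the bystanders in place.

```bash
python3 -c "
from bench import robot
print(robot.hand_in())"
```

```text
the job is handed in; nothing more can be done
None
```

The job is handed in at about 33 s: the hasp is closed, the flap is open, and the card is held still and upright over the middle of the pad with about 124 mm of air beneath it.

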